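# Hold the injection pump at stop with the stop key

### The job

Open the governor of the injection pump on the bench: turn its bayonet cap anticlockwise (seen from above) to the stop, lift it out of the port and stand it upright on the bench top. Then take the flat-bladed stop key from the grey tool block, pass its blade through the narrow slot inside the port and push it down against the spring plunger until its collar sits on the rim of the port. Finish like that, still gripping the key and holding it fully down, because the spring lifts it if you let go; leave the plug gauge in the block and the other things on the bench alone.

Things in the scene. Friction and masses are not known exactly. Their poses are not given: they have to be found in the camera images.
- pump: Cast-aluminium in-line injection pump, fixed. Origin on the bench top under the axis of its round port; z up; x points from the port along the pump to its three delivery unions (at x 64, 94, 124 mm, tops 96 mm high). Governor housing under the port 84 x 78 mm, with a round boss of 60 mm diameter on top, rim 100 mm high. Whole pump x -52 to +168, y -50 to +50 mm.
- port_rim (a point): Centre of the port at the height of the rim, 100 mm above the bench; axes as the pump's. The cap's, the slot's and the plunger's axes all pass through it. The port's lip is 5 mm thick, with a 35 mm round hole and two bayonet entries along +x and -x (46 mm across). Closed, the cap's flange lies on the rim.
- key_slot (a point): Centre of the key slot's mouth, on the port axis 14 mm below the rim; axes as the pump's. The slot is 22 mm long along x and 7 mm wide along y, through a steel plate 8 mm thick, mouth chamfered 1.5 mm. Below it stands the spring plunger, its top 34 mm below the rim when free.
- cap: Dark steel bayonet cap, 0.06 to 0.13 kg. Origin at the centre of the underside of its neck, z up. Neck 30 mm diameter, 11.5 mm high, on whose end it can stand; two lugs along x at its foot, 41.5 mm across, 6 mm wide; flange 51 mm diameter from 11.5 to 17.5 mm; on top a flat grip bar 40 mm long along x, 12 mm thick along y, from 17.5 to 43.5 mm.
- cap_bar (a point): Top centre of the cap's grip bar, 43.5 mm above the cap's origin; axes as the cap's. At the start its x is 50 to 70 degrees clockwise, seen from above, of the pump's x (same after a half turn). Turned freely anticlockwise, the lugs pass the entries within about 7 degrees either side of the pump's x; a hard stop is 4 degrees past that line. 1 to 2 mm of play all round.
- tool_block: Grey plastic tool block, fixed, 100 mm (x) x 58 mm (y) x 52 mm high, origin on the bench under its centre. The stop key hangs on its collar in a slot at x = -22 mm, blade width along x, tip 8 mm above the bench, with about 1.5 mm play; the plug gauge hangs in a round hole at x = +32 mm. Each lifts straight out.
- key: Steel stop key, 0.07 to 0.14 kg, upright. Origin at the centre of the blade's tip, z up along the blade. Blade 20 mm wide along x, 5 mm thick along y, 44 mm long, tapered in the last 5 mm to 16 x 2 mm; round collar of 48 mm diameter from 44 to 50 mm; above it a flat handle tab 34 mm along x, 10 mm thick along y, from 50 to 83 mm. Same after a half turn.
- stop_plunger (a joint): Spring plunger under the slot, m, 0 = up, grows downward. With the key in the slot along the pump's x, its tip meets the plunger when the collar is 10 mm above the rim, and has pushed it to 0.010 when the collar sits on the rim. Spring about 3 N at 0, 7 N at 0.010. A small stop lever on the housing's left side swings with it.
- plug_gauge: Round steel plug gauge standing in the tool block, 18 mm diameter, top 82 mm above the bench; stays there.
- fitting: Hex pipe fitting, 19 x 22 x 35 mm, standing on the bench; leave alone.
- marker: Felt marker, 127 mm long, 14 mm thick, lying on the bench; leave alone.
- punch: Brass drift punch, 13 mm thick, 104 mm long, lying on the bench near its front edge; leave alone.

How it is judged (in metres and radians):
On the way, in this order (a step that is already met when the one before it is completed fails the run):
1. the bayonet cap is turned free and lifted out of the port (its neck at least 15 mm above the rim) (z of cap in the frame of port_rim above 0.015 m), for 0.1 s.
2. the cap stands upright on the bench top, let go (height (world z) of cap below 0.006 m and angle between cap's own z axis and vertical below 0.2 rad and contact force between the fingers and cap below 0.05 N and linear speed of cap below 0.02 m/s), for 0.2 s.
At the end, for the whole second after the job is handed in: The blade is through the slot (within 4 mm of the axis, 0.1 rad of upright, 0.15 rad of the pump's line), the collar within 2 mm of the rim, the plunger down more than 8 mm, the fingers gripping the key; the cap stands upright and still on the bench top (value of joint stop_plunger above 0.008 m and z of key in the frame of port_rim below -0.042 m and horizontal distance between key and port_rim below 0.004 m and angle between the z axis of key and the z axis of pump, either way round below 0.1 rad and angle between the x axis of key and the x axis of pump, either way round below 0.15 rad and contact force between the fingers and key above 2 N and height (world z) of cap below 0.006 m and angle between cap's own z axis and vertical below 0.2 rad and linear speed of cap below 0.02 m/s); the arm keeps its last pose, push and grip.
It fails at once if the plug gauge is taken out of the tool block or knocked (distance of plug_gauge from where it was at the start of the episode above 0.015 m).
It fails at once if the fitting, the marker or the punch is disturbed (distance of any of fitting, marker, punch from where it was at the start of the episode above 0.02 m).
It also fails if it takes over 54 s, if anything falls off the work surface, if the arm or the gripper's body presses on something with over 40 N, if the wrist force passes 120 N, or if a joint passes its speed limit or range.

### The arm

A 6-joint arm with a two-finger parallel gripper is mounted at the origin on a cart in front of the work surface, level with it; the furniture and walls round the work are solid. World frame = base frame: x ahead of the robot, y to its left, z up, the work surface at z = 0. Lengths are in mm, angles in rad, forces in N, time in s.
With the tool pointing down it reaches from about 300 to 775 mm from the base axis. Payload 14.6 kg.
Tool frame: the origin (TCP) lies on the centre line of the jaws, within the pads' length; the fingertips stand 22 mm ahead of it and the grasp point (between the pads) lies 3 mm ahead of it (manip.tcp_to_tips is the distance from the TCP to the fingertips, in mm); z points along the fingers, y is the direction in which the jaws open and shut (so a half turn about z gives the same grasp; the last joint's range is limited). The gripper opens to 94 mm and grips with 3 to 60 N. Pads are 16 mm wide; open, the fingers measure 119 mm over their backs; the gripper's body (75 mm by 177 mm) begins 78 mm behind the grasp point.
Start: joints at [-1.269, 0.3, 1.521, -0, 1.321, -0.067], TCP at [198.266, -513.011, 227.446] pointing down, gripper open.
Joint ranges: [-3.03, 3.03], [-0.79, 2.21], [0.23, 2.52], [-1.04, 4.18], [0, 3.07], [-2.55, 2.55]. Speed limits (rad/s): [2.22, 2.22, 2.57, 3.14, 3.14, 3.14].

### API

Orientations are given as [roll, pitch, yaw] about the fixed x, y, z axes, in that order (R = Rz(yaw) Ry(pitch) Rx(roll)).
In Python, from cell import manip, vision, workorder gives the robot as it stands.
- The arm moves only by the tool carry_out, never from a script. Its argument "deltas" is a list of rows, each a list of 3 entries, a list of its own where there are three numbers: the shift along the tool's x, y, z in cm, then the turn about the tool's z in degrees, then the opening, from 0 (shut) to 1 (fully open). A call has 1 to 20 rows; each row shifts and turns the commanded pose from where the row before left it, along the tool's axes as they then stand; what a row does not reach is not made up. A row lasts 1/12 s, in which the tool goes at most 41.7 mm and 7.16 degrees, less where a joint would pass 70% of its speed; a pose out of reach is approached as far as the arm can. A call with a gripper value outside its range is refused whole. The fingers move at their own pace and stop on an object; "grip_force" is the grip in N (left out, the last holds). Time passes only in rows, so rows that do not move let the fingers close. It gives the time, the measured TCP pose, the force and the opening at its end, in the units of the state.
- manip.read_state(): the state, without advancing time (a new reading comes with each control period).
- vision.camera(name): name is "scene" or "top"; returns (picture, depth): 420x560x3 uint8, red, green, blue; 420x560 float32, mm along the optical axis (not along the pixel's ray), 0 where there is no reading.
- vision.calibration(name): a dict with "mtx" (3x3 intrinsics, pixels), "eye" and "orientation" of the camera in the world. Camera axes: x right, y down, z forward; pixel columns grow to the right and rows downward; lengths in mm; the calibration is good to about 2 mm. A picture is of the moment at which its call begins. calibration takes no time and is no camera call.
- workorder.sign_off(): hands the job in, once; it reports no verdict.
The state is a dict: "clock": time; "joints": joint angles; "qd": joint speeds; "effort": joint torques, N m; "eef_pos": TCP position; "eef_rot": TCP orientation; "wrist_force": force on the tool from outside, world axes, zero at the start; "moment": the same for the moment, N m; "finger_gap": finger opening in mm.
Only numpy, scipy, OpenCV 4.12 (cv2) and the standard library are available. Lean on these libraries where they do the work, as an engineer would, in place of code of your own. Each camera call takes 0.05 s, during which the arm holds its last target.

## Working session

There is one attempt and no reset: what is moved stays moved. The work goes in short steps, Python scripts to look and compute and a tool call to move; the robot and the scene stay as the last step left them, time stands still between calls to the robot, and variables do not carry over. Pictures are saved under pics/ and viewed, and the job is handed in when it is done.

Besides the shell and the picture viewer there is one more tool, called after ">>>" as name(argument=value, ...), one argument or row to a line, values as JSON. carry_out: Moves the arm, as the interface text tells. Its arguments: {"type":"object","properties":{"deltas":{"type":"array","items":{"type":"array"}},"grip_force":{"type":"number"}},"required":["deltas"]}

```bash
mkdir -p pics; ls; python3 - <<'E'
from cell import manip, vision, workorder
import cv2,numpy as np
print(manip.read_state())
for n in("scene","top"):
    p,d=vision.camera(n); c=vision.calibration(n); print(n,c)
    cv2.imwrite(f"pics/{n}0.png",p[:,:,::-1]); np.savez(f"pics/{n}0.npz",p=p,d=d)
E
```

```text
pics
{'clock': 0.0, 'joints': array([-1.26859872e+00,  3.00469708e-01,  1.52161033e+00, -1.00173565e-05,
        1.32068221e+00, -6.65557085e-02]), 'qd': array([ 0.00160493, -0.00019805,  0.00033448, -0.00090093, -0.00053174,
        0.00052352]), 'effort': array([ 1.08856453e-03, -5.31806910e+01, -3.52737987e+01,  7.08793360e-02,
        2.44129321e-02, -8.02641716e-05]), 'eef_pos': array([ 198.19366777, -512.78619625,  226.87470247]), 'eef_rot': array([-3.14042501e+00, -6.81043056e-05,  3.68755756e-01]), 'wrist_force': array([-0.58941945, -0.5742925 , -0.17560051]), 'moment': array([ 0.03076747,  0.02354154, -0.04506124]), 'finger_gap': 94.16042711382582}
scene {'mtx': array([[520.84793102,   0.        , 277.29227533],
       [  0.        , 520.84793102, 205.52753873],
       [  0.        ,   0.        ,   1.        ]]), 'eye': array([ 17.69486449, 890.72181781, 772.16586509]), 'orientation': array([-2.12145140e+00, -1.53419581e-04, -2.70266061e+00])}
top {'mtx': array([[445.5422864 ,   0.        , 280.3327722 ],
       [  0.        , 445.5422864 , 210.02234511],
       [  0.        ,   0.        ,   1.        ]]), 'eye': array([337.9195783 , -82.15176797, 967.98093055]), 'orientation': array([-2.948965  , -0.01204486, -1.55317169])}
```

View pics/scene0.png

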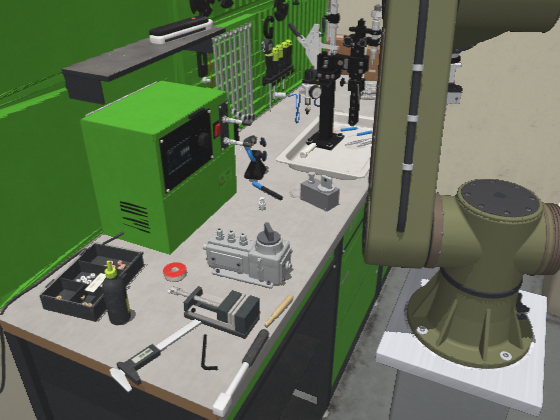

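View pics/top0.png

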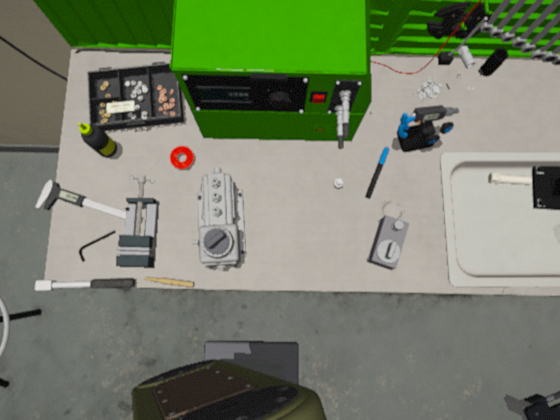

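The top view shows the pump port at about (217,241), the unions running up from it, and the tool block at about (390,240). The marker is at (378,172), the fitting at (338,183) and the punch at (170,282). Next I'll zoom in.

```bash
cat > h.py <<'E'
import numpy as np,cv2
from scipy.spatial.transform import Rotation as R
from cell import vision
def P(n,u,v,d=None,z=None,c=None):
    c=c or vision.calibration(n); K=c["mtx"]; Rm=R.from_euler("xyz",c["orientation"]).as_matrix()
    r=np.array([(u-K[0,2])/K[0,0],(v-K[1,2])/K[1,1],1.0])
    w=Rm@r
    s=d if d is not None else (z-c["eye"][2])/w[2]
    return c["eye"]+s*w
def cloud(n,d):
    c=vision.calibration(n); K=c["mtx"]; Rm=R.from_euler("xyz",c["orientation"]).as_matrix()
    v,u=np.mgrid[:d.shape[0],:d.shape[1]]
    r=np.stack([(u-K[0,2])/K[0,0],(v-K[1,2])/K[1,1],np.ones_like(d)],-1)*d[...,None]
    return r@Rm.T+c["eye"]
E
python3 - <<'E'
from h import *
t=np.load("pics/top0.npz");s=np.load("pics/scene0.npz")
def crop(a,x0,y0,x1,y1,k): return cv2.resize(a[y0:y1,x0:x1,::-1],None,fx=k,fy=k,interpolation=cv2.INTER_CUBIC)
cv2.imwrite("pics/z1.png",np.hstack([crop(t['p'],170,160,270,280,5),np.zeros((600,5,3),np.uint8)]))
cv2.imwrite("pics/z2.png",crop(t['p'],350,190,430,280,6))
cv2.imwrite("pics/z3.png",crop(s['p'],190,150,360,300,4))
C=cloud("top",t['d'])
for u,v in [(217,241),(388,250),(393,210),(380,240),(300,240),(215,262),(235,241)]: print(u,v,t['d'][v,u],C[v,u].round(1))
for z0,z1 in((95,104),(47,57),(78,86),(120,140)):
    m=(C[...,2]>z0)&(C[...,2]<z1)&(t['d']>0); m[:150]=0;m[300:]=0
    n,l,st,ce=cv2.connectedComponentsWithStats(m.astype(np.uint8))
    for i in range(1,n):
        if st[i,4]>25: print(z0,st[i],ce[i].round(1),C[l==i].mean(0).round(1))
E
```

```text
217 241 842.63324 [439.8  29.3 128.3]
388 250 898.104 [ 434.8 -308.3   73.7]
393 210 992.7877 [ 532.6 -341.5   -3.3]
380 240 925.572 [ 457.8 -298.2   50.2]
300 240 977.6316 [ 461.5 -134.8   -3.6]
215 262 890.7725 [404.3  38.9  72.3]
235 241 893.4859 [446.6  -0.   78.1]
95 [202 227  30  31 212] [218.3 243.4] [438.8  30.5  99.5]
47 [231 178   4  40  86] [232.5 198.7] [539.1  10.9  52.7]
47 [202 183   2  37  45] [202.4 201.9] [530.9  73.7  52.5]
47 [372 216  38  53 854] [390.1 240.5] [ 457.1 -318.9   51.8]
47 [117 235  34  32 582] [135.2 248.3] [430.6 205.4  54.9]
47 [116 256  15  11  72] [122.6 262. ] [402.2 228.5  55.8]
78 [395 221   9   9  57] [398.6 224.9] [ 485.2 -329.5   80.9]
78 [207 231  31  31  99] [226.2 250.4] [427.1  16.5  80.6]
120 [205 232  20  17 147] [214.5 239.9] [441.5  33.9 129.9]
```

View pics/z1.png

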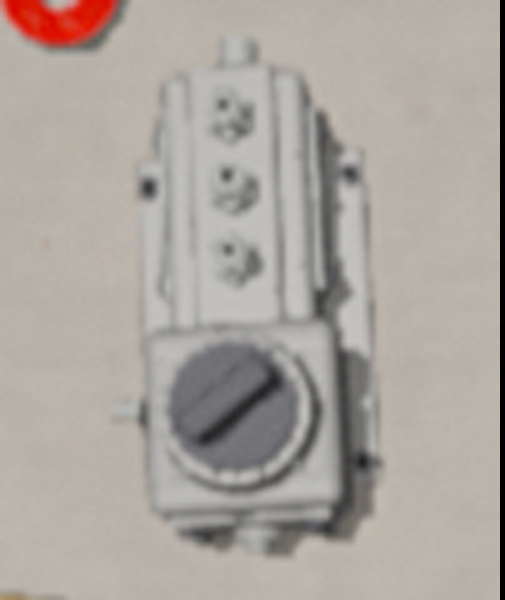

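View pics/z2.png

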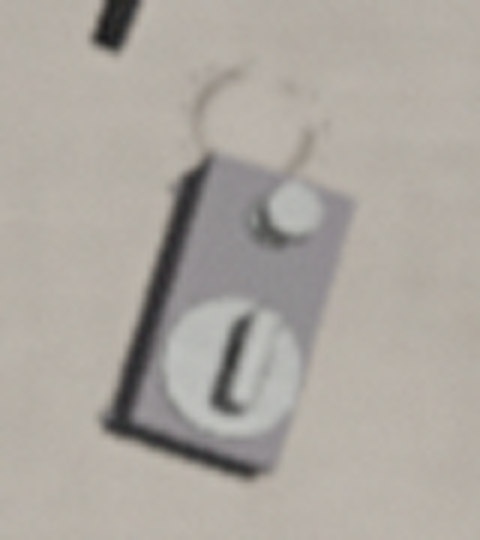

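View pics/z3.png

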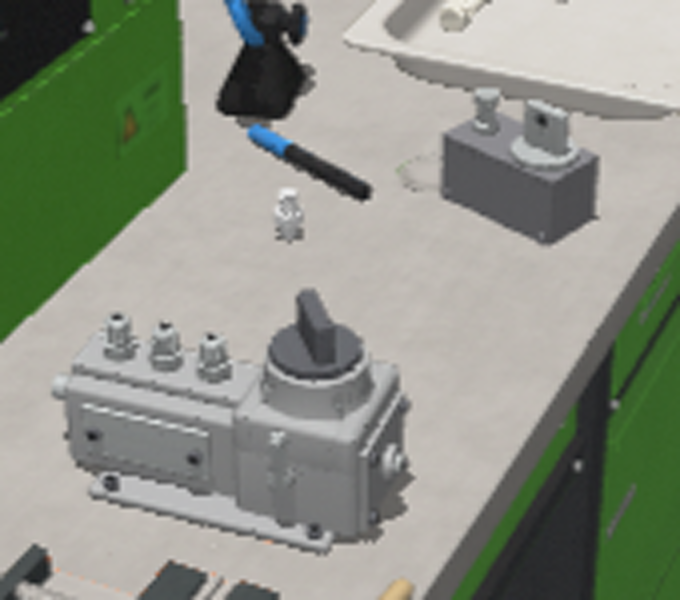

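```bash
cat > m.py <<'E'
from h import *
def rect(n,m,z):
    ys,xs=np.nonzero(m)
    p=np.array([P(n,x,y,z=z)[:2] for x,y in zip(xs,ys)],np.float32)
    r=cv2.minAreaRect(p); b=cv2.boxPoints(r); 
    e=[b[1]-b[0],b[2]-b[1]]; L=max(e,key=np.linalg.norm)
    return np.round(r[0],1),np.round(p.mean(0),1),np.round(r[1],1),round(float(np.degrees(np.arctan2(L[1],L[0])))%180,1),len(xs)
def comp(m,near,rad=40):
    n,l,st,ce=cv2.connectedComponentsWithStats(m.astype(np.uint8))
    best=max((i for i in range(1,n) if np.hypot(*(ce[i]-near))<rad),key=lambda i:st[i,4])
    return l==best
E
python3 - <<'E'
from m import *
for n,pc,kc in(("top",(217,241),(390,245)),("scene",(267,233),(326,184))):
    D=np.load(f"pics/{n}0.npz");d=D['d'];C=cloud(n,d);Z=C[...,2]
    y,x=np.mgrid[:420,:560]
    b=(x>480)&(0>1)
    print(n,"bench z",np.median(Z[(abs(Z)<10)&(np.hypot(x-pc[0],y-pc[1])<90)]))
    def near(c,r): return np.hypot(x-c[0],y-c[1])<r
    for nm,c,z0,z1,z in(("bar",pc,124,136,132),("flange",pc,101,109.5,106),("key top",kc,78,90,85),("gauge+",kc,76,90,82),("collar",kc,54.5,62,58),("block",kc,46,54,52)):
        m=near(c,32)&(Z>z0)&(Z<z1)&(d>0)
        k,l,st,ce=cv2.connectedComponentsWithStats(m.astype(np.uint8))
        for i in range(1,k):
            if st[i,4]>15: print(nm,rect(n,l==i,z),"Zmed",np.median(Z[l==i]).round(1))
    m=near((pc[0]-20*(n=="scene"),pc[1]-30*(n=="top")),50)&(Z>84)&(Z<98)
    k,l,st,ce=cv2.connectedComponentsWithStats(m.astype(np.uint8))
    for i in range(1,k):
        if st[i,4]>5: print("union?",ce[i].round(1),C[l==i].mean(0).round(1),st[i,4])
E
```

```text
top bench z -0.7087952906634314
bar (array([441.6,  33.8]), array([441.5,  33.7], dtype=float32), array([12.9, 38.9]), 130.5, 140) Zmed 130.5
flange (array([442.6,  34.3]), array([441.1,  33.3], dtype=float32), array([50.9, 50.4]), 2.3, 390) Zmed 105.6
key top (array([ 484.4, -328.1]), array([ 484.5, -328.4], dtype=float32), array([15.4, 16.2]), 134.8, 57) Zmed 80.8
key top (array([ 433.2, -312.3]), array([ 432.1, -310.4], dtype=float32), array([11.5, 33.9]), 164.5, 52) Zmed 87.8
gauge+ (array([ 484.9, -328.9]), array([ 484.9, -329. ], dtype=float32), array([15.4, 16.3]), 134.8, 63) Zmed 80.6
gauge+ (array([ 433.5, -312.8]), array([ 432.2, -310.7], dtype=float32), array([12.1, 34. ]), 161.9, 57) Zmed 87.6
collar (array([ 483.3, -325.2]), array([ 482.5, -325.5], dtype=float32), array([16.9,  9.2]), 21.6, 21) Zmed 57.8
collar (array([ 434.5, -311.5]), array([ 432.7, -310.1], dtype=float32), array([45.2, 47.4]), 91.1, 275) Zmed 57.0
block (array([ 468.8, -324. ]), array([ 474.4, -324.6], dtype=float32), array([52.9, 70.7]), 162.2, 537) Zmed 50.8
block (array([ 418.9, -307.6]), array([ 4
[... 716 characters left out ...]
1], dtype=float32), array([14.1, 24.5]), 112.2, 23) Zmed 78.4
gauge+ (array([ 433.7, -315.4]), array([ 433.9, -315.3], dtype=float32), array([24.9, 41.1]), 163.0, 54) Zmed 84.6
collar (array([ 483.8, -331.8]), array([ 484.5, -329.4], dtype=float32), array([14.2, 17.8]), 112.2, 16) Zmed 58.2
collar (array([ 431. , -308.1]), array([ 430.7, -306.6], dtype=float32), array([44.6, 45. ]), 109.8, 77) Zmed 56.6
block (array([ 452.6, -314.2]), array([ 455.7, -310.4], dtype=float32), array([ 59.1, 104.1]), 161.7, 229) Zmed 49.9
union? [219.1 230.9] [563.4  45.5  91. ] 38
union? [231.  233.5] [533.5  42.4  90.5] 38
union? [242.8 236.2] [503.8  40.2  90.4] 42
union? [269.4 246.1] [431.3  50.8  92.1] 162
```

>>> carry_out(
  deltas=[
    [[2.1,-2.1,0],0,1],
    [[2.1,-2.1,0],0,1],
    [[2.1,-2.1,0],0,1],
    [[2.1,-2.1,0],0,1],
    [[2.1,-2.1,0],0,1],
    [[2.1,-2.1,0],0,1],
    [[2.1,-2.1,0],0,1],
    [[2.1,-2.1,0],0,1],
    [[2.1,-2.1,0],0,1],
    [[2.1,-2.1,0],0,1],
    [[2.1,-2.1,0],0,1],
    [[2.1,-2.1,0],0,1],
    [[2.1,-2.1,0],0,1],
    [[2.1,-2.1,0],0,1],
    [[2.1,-2.1,0],0,1],
    [[2.1,-2.1,0],0,1],
    [[2.1,-2.1,0],0,1],
    [[2.1,-2.1,0],0,1],
    [[2.1,-2.1,0],0,1],
    [[2.1,-2.1,0],0,1],
  ],
)

```text
clock: 1.77
eef_pos: [438.8, 31.7, 227.3]
eef_rot: [-3.142, 0.0, 0.369]
wrist_force: [0.2, -0.0, -0.2]
finger_gap: 94.0
```

>>> carry_out(
  deltas=[
    [[0,0,0],-7,1],
    [[0,0,0],-7,1],
    [[0,0,0],-7,1],
    [[0,0,0],-7,1],
    [[0,0,0],-7,1],
    [[0,0,0],-7,1],
    [[0,0,0],-7,1],
    [[0,0,0],-7,1],
    [[0,0,0],-7,1],
    [[0,0,0],-7,1],
    [[0,0,0],-7,1],
    [[0,0,0],-7,1],
    [[0,0,0],-7,1],
    [[0,0,0],-7,1],
    [[0,0,0],-7,1],
    [[0,0,0],-4.4,1],
    [[0,0,0],0,1],
    [[0,0,0],0,1],
  ],
)

```text
clock: 3.27
eef_pos: [438.5, 30.1, 227.3]
eef_rot: [-3.141, -0.0, 2.275]
wrist_force: [-0.3, -0.2, 1.3]
finger_gap: 93.8
```

>>> carry_out(
  deltas=[
    [[0.1,0.45,1],0,1],
    [[0,0,1.5],0,1],
    [[0,0,1.5],0,1],
    [[0,0,1.5],0,1],
    [[0,0,1.5],0,1],
    [[0,0,1.2],0,1],
    [[0,0,0.8],0,1],
    [[0,0,0.5],0,1],
    [[0,0,0.2],0,1],
    [[0,0,0],0,1],
    [[0,0,0],0,1],
  ],
  grip_force=35,
)

```text
clock: 4.18
eef_pos: [441.6, 33.9, 130.8]
eef_rot: [3.141, 0.0, 2.278]
wrist_force: [0.5, 0.4, 0.9]
finger_gap: 94.3
```

```bash
cat > snap.py <<'E'
import sys
from m import *
from cell import manip
def crop(a,x0,y0,x1,y1,k): return cv2.resize(a[y0:y1,x0:x1,::-1],None,fx=k,fy=k,interpolation=cv2.INTER_CUBIC)
def snap(tag,n,box=None,k=4):
    p,d=vision.camera(n); np.savez(f"pics/{n}{tag}.npz",p=p,d=d)
    b=box or (0,0,560,420)
    cv2.imwrite(f"pics/{n}{tag}.png",crop(p,*b,k if box else 1)); return p,d
if __name__=="__main__":
    tag,n=sys.argv[1:3]; b=tuple(map(int,sys.argv[3:7])) or None
    snap(tag,n,b); s=manip.read_state(); print(s["clock"],s["eef_pos"].round(1),s["eef_rot"].round(3),s["wrist_force"].round(1),s["finger_gap"])
E
python3 snap.py a scene 190 150 360 300
```

```text
4.2333 [441.7  33.8 130.9] [3.141e+00 1.000e-03 2.278e+00] [ 1.2  0.9 -0.1] 93.7812660050442
```

View pics/scenea.png

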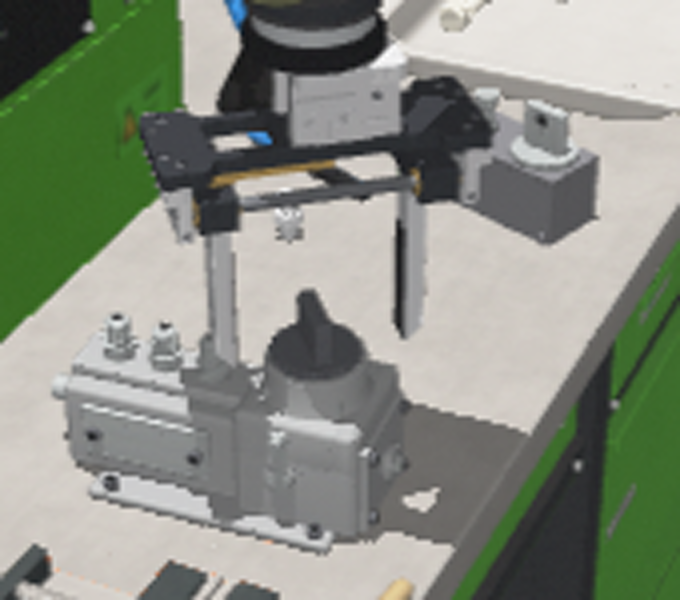

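The open fingers straddle the bar, which sits at about (315,325) in the crop. I'll close on it.

>>> carry_out(
  deltas=[
    [[0,0,0],0,0],
    [[0,0,0],0,0],
    [[0,0,0],0,0],
    [[0,0,0],0,0],
    [[0,0,0],0,0],
    [[0,0,0],0,0],
    [[0,0,0],0,0],
    [[0,0,0],0,0],
    [[0,0,0],0,0],
    [[0,0,0],0,0],
    [[0,0,0],0,0],
    [[0,0,0],0,0],
  ],
)

```text
clock: 5.23
eef_pos: [441.4, 33.9, 130.4]
eef_rot: [3.142, -0.0, 2.278]
wrist_force: [0.3, -0.5, -0.7]
finger_gap: 17.3
```

>>> carry_out(
  deltas=[
    [[0,0,0],0,0],
    [[0,0,0],0,0],
    [[0,0,0],0,0],
    [[0,0,0],0,0],
  ],
)

```text
clock: 5.57
eef_pos: [441.4, 33.8, 130.4]
eef_rot: [3.142, -0.0, 2.278]
wrist_force: [-0.0, -0.1, 0.4]
finger_gap: 11.8
```

>>> carry_out(
  deltas=[
    [[0,0,0],-4,0],
    [[0,0,0],-4,0],
    [[0,0,0],-4,0],
    [[0,0,0],-4,0],
    [[0,0,0],-4,0],
    [[0,0,0],-4,0],
    [[0,0,0],-4,0],
    [[0,0,0],-4,0],
    [[0,0,0],-4,0],
    [[0,0,0],-4,0],
    [[0,0,0],-4,0],
    [[0,0,0],-4,0],
    [[0,0,0],-3,0],
    [[0,0,0],-3,0],
    [[0,0,0],0,0],
    [[0,0,0],0,0],
  ],
)

```text
clock: 6.9
eef_pos: [441.3, 33.5, 130.5]
eef_rot: [-3.141, -0.0, -3.064]
wrist_force: [-0.8, -3.6, 1.0]
finger_gap: 11.6
```

```bash
python3 -c "
from cell import manip
s=manip.read_state();print(s)"
```

```text
{'clock': 6.9, 'joints': array([-6.62400939e-03,  1.76396445e-01,  1.91948027e+00, -6.06840891e-04,
        1.04586862e+00, -1.65447720e+00]), 'qd': array([3.46558651e-05, 4.90620539e-05, 2.30022455e-03, 1.95666629e-03,
       1.04463865e-03, 1.14031471e-02]), 'effort': array([  2.01572277, -40.76951623, -30.5869925 ,   1.05923161,
        -0.14705085,  -0.43885731]), 'eef_pos': array([441.34585082,  33.54671112, 130.46844085]), 'eef_rot': array([-3.14108217e+00, -1.96117004e-04, -3.06423168e+00]), 'wrist_force': array([-0.82438373, -3.60949219,  1.0281228 ]), 'moment': array([-0.90559174,  0.02142592, -0.03891677]), 'finger_gap': 11.569580612479491}
```

>>> carry_out(
  deltas=[
    [[0,0,0],-2,0],
    [[0,0,0],0,0],
    [[0,0,-0.2],0,0],
    [[0,0,-0.2],0,0],
    [[0,0,-0.2],0,0],
    [[0,0,0],0,0],
  ],
)

```text
clock: 7.4
eef_pos: [441.2, 33.7, 136.5]
eef_rot: [-3.141, -0.001, -3.029]
wrist_force: [-2.3, -5.0, 1.4]
finger_gap: 11.5
```

>>> carry_out(
  deltas=[
    [[0,0,-0.4],0,0],
    [[0,0,-0.4],0,0],
    [[0,0,-0.4],0,0],
    [[0,0,-0.8],0,0],
    [[0,0,-1],0,0],
    [[0,0,-1],0,0],
    [[0,0,-1],0,0],
    [[0,0,-1],0,0],
    [[0,0,0],0,0],
    [[0,0,0],0,0],
  ],
)

```text
clock: 8.23
eef_pos: [441.6, 33.8, 197.0]
eef_rot: [-3.141, 0.001, -3.028]
wrist_force: [0.1, -0.1, -1.4]
finger_gap: 11.7
```

```bash
python3 snap.py b scene 190 150 360 300
```

```text
8.2833 [441.3  33.9 196.4] [ 3.142  0.    -3.028] [ 0.2 -0.1 -1.4] 11.941099550590886
```

View pics/sceneb.png

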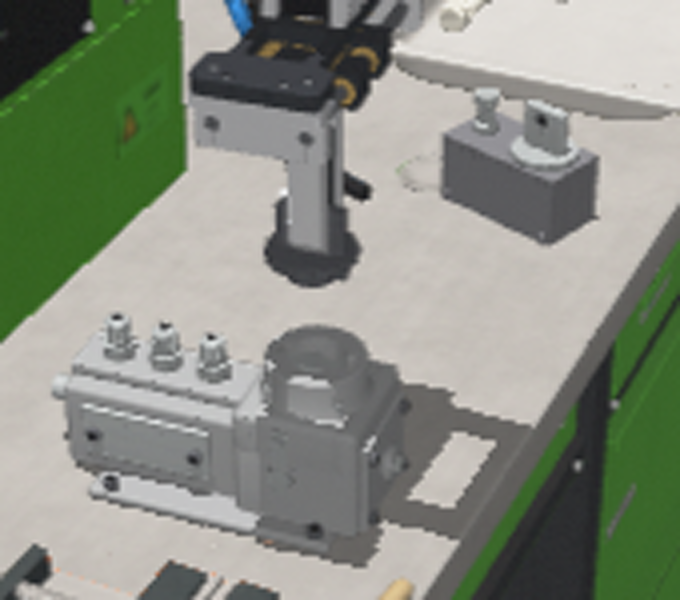

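>>> carry_out(
  deltas=[
    [[0.4,-2,0],0,0],
    [[0.4,-2,0],0,0],
    [[0.4,-2,0],0,0],
    [[0.4,-2,0],0,0],
    [[0.4,-2,0],0,0],
    [[0.4,-2,0],0,0],
    [[0.4,-2,0],0,0],
    [[0.2,-2.2,0],0,0],
    [[0,0,2],0,0],
    [[0,0,2],0,0],
    [[0,0,2],0,0],
    [[0,0,2],0,0],
    [[0,0,2],0,0],
    [[0,0,2],0,0],
    [[0,0,1.5],0,0],
    [[0,0,1],0,0],
    [[0,0,0.5],0,0],
    [[0,0,0],0,0],
    [[0,0,0],0,0],
  ],
)

```text
clock: 9.87
eef_pos: [430.2, -130.6, 46.8]
eef_rot: [-3.141, 0.0, -3.028]
wrist_force: [0.1, 0.4, -0.5]
finger_gap: 12.0
```

>>> carry_out(
  deltas=[
    [[0,0,0.1],0,0],
    [[0,0,0.1],0,0],
    [[0,0,0.1],0,0],
    [[0,0,0.1],0,0],
    [[0,0,0],0,0],
    [[0,0,0],0,0],
  ],
)

```text
clock: 10.37
eef_pos: [430.0, -130.5, 42.5]
eef_rot: [3.142, 0.0, -3.028]
wrist_force: [-0.1, 0.8, -0.1]
finger_gap: 11.6
```

>>> carry_out(
  deltas=[
    [[0,0,0.1],0,0],
    [[0,0,0],0,0],
    [[0,0,0],0,0],
  ],
)

```text
clock: 10.62
eef_pos: [430.2, -130.6, 41.9]
eef_rot: [-3.141, 0.0, -3.028]
wrist_force: [-3.2, 1.7, 7.6]
finger_gap: 11.8
```

In contact with the bench (7.6 N). Releasing.

>>> carry_out(
  deltas=[
    [[0,0,0],0,0.3],
    [[0,0,0],0,0.5],
    [[0,0,0],0,0.5],
    [[0,0,0],0,0.5],
    [[0,0,0],0,0.5],
    [[0,0,0],0,0.5],
    [[0,0,0],0,0.5],
  ],
)

```text
clock: 11.2
eef_pos: [430.0, -130.5, 41.4]
eef_rot: [3.142, -0.0, -3.028]
wrist_force: [0.3, 0.8, -0.2]
finger_gap: 46.5
```

>>> carry_out(
  deltas=[
    [[0,0,-0.5],0,0.7],
    [[0,0,-1],0,0.8],
    [[0,0,-1.5],0,1],
    [[0,0,-2],0,1],
    [[0,0,-2],0,1],
    [[0,0,-3],0,1],
    [[0,0,-3],0,1],
    [[0,0,-3],0,1],
  ],
)

```text
clock: 11.87
eef_pos: [429.7, -130.4, 203.9]
eef_rot: [-3.141, 0.001, -3.028]
wrist_force: [-1.1, 0.0, 0.1]
finger_gap: 93.4
```

```bash
python3 snap.py c scene 190 150 360 300; python3 snap.py c top 170 160 300 280
```

```text
11.9167 [ 431.5 -131.1  209.5] [-3.138  0.007 -3.027] [ 0.8 -1.6  6.1] 93.96262924264724
11.9667 [ 431.4 -131.1  206.7] [-3.138  0.007 -3.028] [-0.8 -0.6 -0.6] 93.86677220588244
```

View pics/scenec.png

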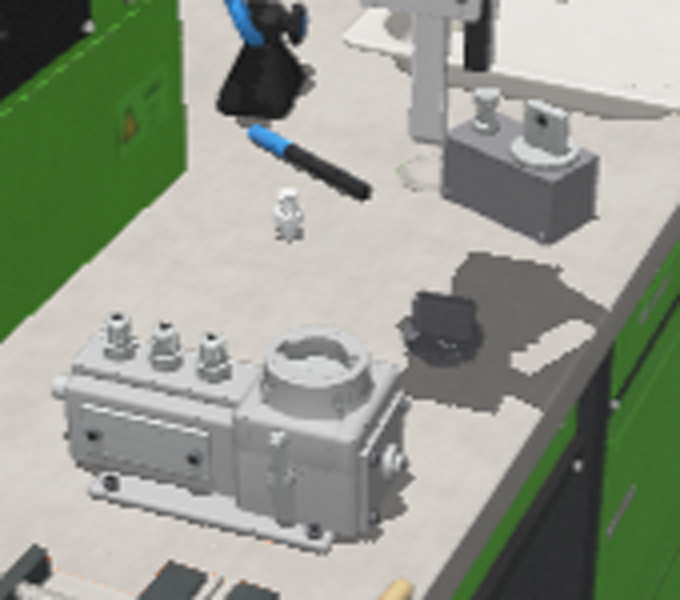

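View pics/topc.png

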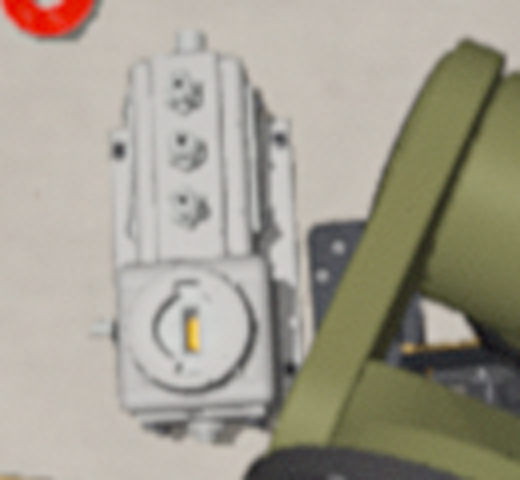

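```bash
python3 - <<'E'
from m import *
for n,tag,c0 in(("top","c",(218,243)),("scene","c",(268,240))):
    D=np.load(f"pics/{n}{tag}.npz");p=D['p'].astype(int);d=D['d'];C=cloud(n,d);Z=C[...,2]
    y,x=np.mgrid[:420,:560]; nr=np.hypot(x-c0[0],y-c0[1])<25
    off={"top":-0.7,"scene":-2.2}[n]
    m=nr&(Z>96.5+off)&(Z<103.5)&(d>0); m=comp(m,c0)
    ct,_=cv2.findContours(m.astype(np.uint8),cv2.RETR_EXTERNAL,cv2.CHAIN_APPROX_NONE)
    ct=max(ct,key=len)[:,0]
    q=np.array([P(n,a,b,z=100)[:2] for a,b in ct],np.float32)
    print(n,"outer circle",np.round(cv2.minEnclosingCircle(q),1) if 0 else cv2.minEnclosingCircle(q), "ell",cv2.fitEllipse(q))
    # slot: coloured
    r,g,b=p[...,0],p[...,1],p[...,2]
    o=nr&(r-b>60); 
    dk=nr&(r+g+b<250)
    for nm,mm in(("or",o),("dark",dk),("slot",o|dk)):
        ys,xs=np.nonzero(mm); print(nm,len(xs), (xs.min(),xs.max(),ys.min(),ys.max()) if len(xs) else "")
        if len(xs)>3: print(rect(n,mm,86))
    for i,z in((1,0),):
        pass
    m=(np.hypot(x-(c0[0]-(28 if n=="scene" else 3)),y-(c0[1]-(10 if n=="scene" else 46)))<35)&(Z>84)&(Z<98)
    k,l,st,ce=cv2.connectedComponentsWithStats(m.astype(np.uint8))
    for i in range(1,k):
        if st[i,4]>20: print("union",C[l==i].mean(0).round(1),st[i,4])
D=np.load("pics/topc.npz")['p']
print(D[228:252,205:232].sum(-1))
E
```

```text
top outer circle ((441.77880859375, 33.517417907714844), 29.91887092590332) ell ((441.78997802734375, 33.68672561645508), (57.58193588256836, 57.905967712402344), 136.99072265625)
or 23 (np.int64(217), np.int64(219), np.int64(240), np.int64(247))
(array([440. ,  32.8]), array([440.3,  32.7], dtype=float32), array([14.1,  4. ]), 2.5, 23)
dark 45 (np.int64(210), np.int64(241), np.int64(231), np.int64(267))
(array([420.8,   7.1]), array([434.9,  -2.6], dtype=float32), array([32.7, 87.9]), 143.3, 45)
slot 68 (np.int64(210), np.int64(241), np.int64(231), np.int64(267))
(array([429. ,  19.6]), array([436.7,   9.3], dtype=float32), array([47.2, 76.1]), 113.4, 68)
union [564.2  44.   93.7] 50
union [534.8  41.3  93.3] 52
union [504.7  39.1  93.4] 54
scene outer circle ((438.7864685058594, 36.71427536010742), 31.632160186767578) ell ((439.4636535644531, 36.51588821411133), (57.56122589111328, 58.90925979614258), 39.83772277832031)
or 0 
dark 3 (np.int64(292), np.int64(292), np.int64(235), np.int64(237))
slot 3 (np.int64(292), np.int64(292), np.int64(235), np.int64(237))
union [563.   45.8  90
[... 2107 characters left out ...]
 614 609 606 573 441]
 [606 615 611 586 505 458 548 620 632 616 540 389 382 486 564 594 620 624
  621 618 613 613 613 608 601 546 362]
 [603 613 615 607 561 486 474 550 608 614 549 421 391 456 536 580 612 620
  616 614 614 612 610 609 588 495 298]
 [598 609 611 614 605 564 490 491 559 607 568 514 508 515 546 585 611 613
  618 614 608 599 609 601 555 413 265]
 [591 605 606 614 617 605 572 537 548 595 598 596 599 602 599 613 614 617
  614 614 605 597 602 581 470 305 271]
 [569 593 601 607 614 616 612 600 577 542 565 612 629 625 617 617 620 615
  617 613 612 608 594 519 358 247 346]
 [506 572 599 600 608 615 621 613 563 446 496 609 627 620 620 619 613 614
  611 608 610 594 533 415 313 294 440]]
```

```bash
python3 - <<'E'
from m import *
from cell import manip
print(P("top",216.9,242.1,z=86),P("top",216.9,242.1-5,z=86),manip.read_state()["eef_pos"])
E
```

```text
[442.71802614  35.05476253  86.        ] [452.70814607  35.5029159   86.        ] [ 431.44599565 -131.06670392  206.68057058]
```

>>> carry_out(
  deltas=[
    [[0,0,0],6,1],
    [[0,0,0],6,1],
    [[0,0,0],6,1],
    [[0,0,0],6.5,1],
    [[-0.6,-1.7,0],0,1],
    [[-0.6,-1.7,0],0,1],
    [[-0.6,-1.7,0],0,1],
    [[-0.6,-1.7,0],0,1],
    [[-0.6,-1.7,0],0,1],
    [[-0.6,-1.7,0],0,1],
    [[-0.6,-1.7,0],0,1],
    [[-0.6,-1.7,0],0,1],
    [[-0.6,-1.7,0],0,1],
    [[-0.4,-1.7,0],0,1],
    [[0,0,0],0,1],
    [[0,0,0],0,1],
    [[0,0,0],0,1],
  ],
)

```text
clock: 13.38
eef_pos: [432.6, -309.5, 201.4]
eef_rot: [3.141, -0.0, 2.828]
wrist_force: [0.5, 0.7, 0.5]
finger_gap: 93.8
```

>>> carry_out(
  deltas=[
    [[-0.1,-0.1,1.5],0,1],
    [[0,0,2],0,1],
    [[0,0,2],0,1],
    [[0,0,2],0,1],
    [[0,0,1.5],0,1],
    [[0,0,1],0,1],
    [[0,0,0],0,1],
    [[0,0,0],0,1],
  ],
)

```text
clock: 14.05
eef_pos: [433.6, -311.0, 101.8]
eef_rot: [3.142, -0.0, 2.828]
wrist_force: [-0.7, -0.9, 1.8]
finger_gap: 93.9
```

```bash
python3 snap.py d scene 270 110 400 230
```

```text
14.1 [ 433.8 -311.3  102.4] [-3.141e+00  1.000e-03  2.828e+00] [ 0.4 -0.5 -1. ] 94.32733023536989
```

View pics/scened.png

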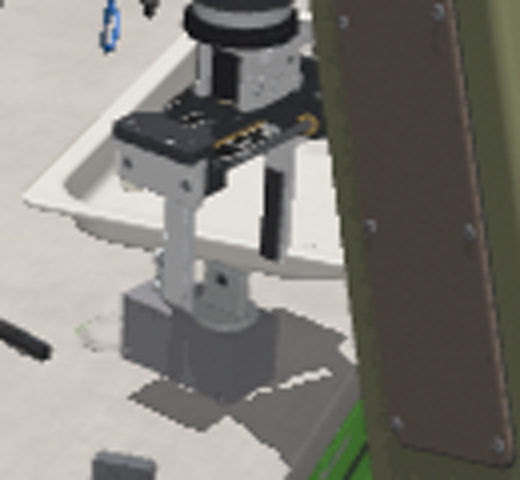

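>>> carry_out(
  deltas=[
    [[0,0,0.7],0,1],
    [[0,0,0.6],0,1],
    [[0,0,0.4],0,1],
    [[0,0,0],0,0],
    [[0,0,0],0,0],
    [[0,0,0],0,0],
    [[0,0,0],0,0],
    [[0,0,0],0,0],
    [[0,0,0],0,0],
    [[0,0,0],0,0],
    [[0,0,0],0,0],
    [[0,0,0],0,0],
    [[0,0,0],0,0],
    [[0,0,0],0,0],
    [[0,0,0],0,0],
    [[0,0,0],0,0],
    [[0,0,0],0,0],
    [[0,0,0],0,0],
    [[0,0,0],0,0],
    [[0,0,0],0,0],
  ],
  grip_force=50,
)

```text
clock: 15.77
eef_pos: [433.1, -312.6, 84.8]
eef_rot: [-3.139, 0.001, 2.828]
wrist_force: [-4.6, -8.1, 1.2]
finger_gap: 9.4
```

>>> carry_out(
  deltas=[
    [[0,-0.2,0],0,0],
    [[0,0,0],0,0],
    [[0,0,-0.3],0,0],
    [[0,0,-0.5],0,0],
    [[0,0,0],0,0],
  ],
)

```text
clock: 16.18
eef_pos: [433.1, -313.3, 93.4]
eef_rot: [-3.141, 0.001, 2.828]
wrist_force: [0.4, -0.6, -0.2]
finger_gap: 9.9
```

>>> carry_out(
  deltas=[
    [[0,0,-1],0,0],
    [[0,0,-1.5],0,0],
    [[0,0,-1.5],0,0],
    [[0,0,-1.5],0,0],
    [[0,0,-1.5],0,0],
    [[0,0,-1.5],0,0],
    [[0,0,-1.5],0,0],
    [[0,0,-1],0,0],
    [[0,0,0],0,0],
    [[0,0,0],0,0],
  ],
)

```text
clock: 17.02
eef_pos: [432.8, -313.2, 202.6]
eef_rot: [-3.141, 0.001, 2.828]
wrist_force: [0.1, -0.7, -1.1]
finger_gap: 9.6
```

```bash
python3 snap.py e scene 270 90 400 210
```

```text
17.0667 [ 432.6 -313.1  201.9] [ 3.141e+00 -1.000e-03  2.828e+00] [ 1.4  0.1 -1.1] 9.782488286300568
```

View pics/scenee.png

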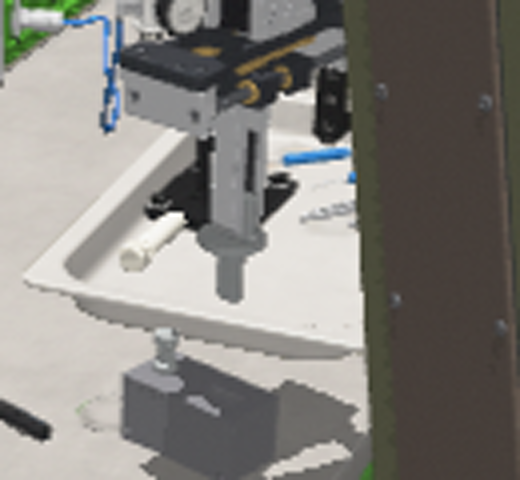

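>>> carry_out(
  deltas=[
    [[0,0,0],-6,0],
    [[0,0,0],-6,0],
    [[0,0,0],-6,0],
    [[0,0,0],-5,0],
    [[-0.3,2.3,0],0,0],
    [[-0.3,2.3,0],0,0],
    [[-0.3,2.3,0],0,0],
    [[-0.3,2.3,0],0,0],
    [[-0.3,2.3,0],0,0],
    [[-0.3,2.3,0],0,0],
    [[-0.3,2.3,0],0,0],
    [[-0.3,2.3,0],0,0],
    [[-0.3,2.3,0],0,0],
    [[-0.3,2.3,0],0,0],
    [[-0.3,2.3,0],0,0],
    [[-0.3,2.3,0],0,0],
    [[-0.3,2.3,0],0,0],
    [[0,2.3,0],0,0],
    [[0,2.2,0],0,0],
    [[0,0,0],0,0],
  ],
)

```text
clock: 18.73
eef_pos: [440.7, 35.4, 201.5]
eef_rot: [3.141, -0.002, -3.051]
wrist_force: [0.1, -0.7, -0.6]
finger_gap: 10.0
```

>>> carry_out(
  deltas=[
    [[0,0,0],0,0],
    [[0,0,0],0,0],
  ],
)

```text
clock: 18.9
eef_pos: [441.3, 32.4, 201.9]
eef_rot: [-3.142, -0.001, -3.054]
wrist_force: [0.5, 0.9, -1.0]
finger_gap: 9.6
```

```bash
python3 snap.py f scene 200 150 330 270;python3 snap.py f top 170 160 300 280
```

```text
18.95 [441.4  32.2 202. ] [-3.142e+00 -1.000e-03 -3.054e+00] [ 0.2  0.3 -0.9] 9.550764740691621
19.0 [441.4  32.1 202.2] [-3.142e+00 -1.000e-03 -3.055e+00] [-0.2 -0.3 -0.8] 9.501179557930872
```

View pics/scenef.png

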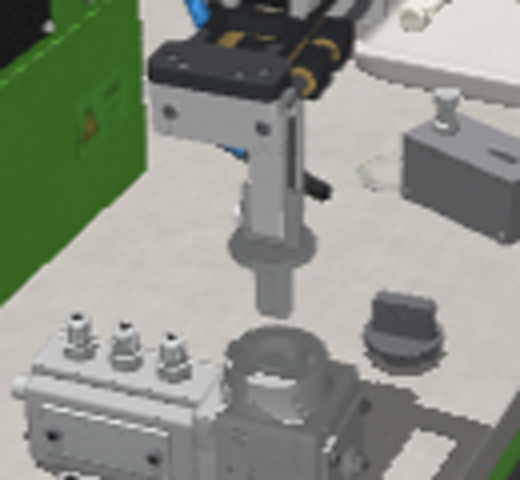

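View pics/topf.png

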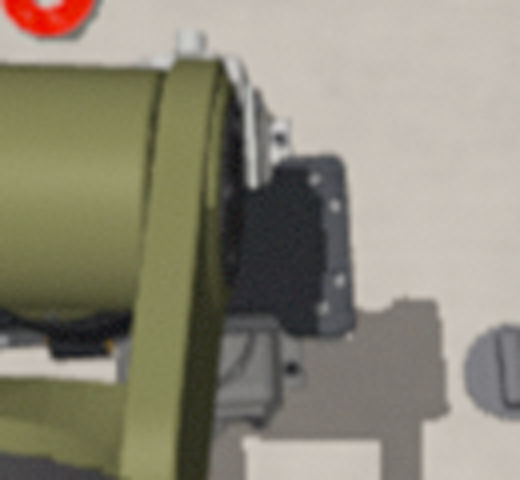

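```bash
python3 - <<'E'
from m import *
D=np.load("pics/scenef.npz");d=D['d'];C=cloud("scene",d);Z=C[...,2]
y,x=np.mgrid[:420,:560]
near=(np.hypot(x-268,y-220)<25)&(abs(C[...,0]-440)<40)&(abs(C[...,1]-34)<40)
b=near&(Z>128)&(Z<158); b=comp(b,(268,221))
print("blade",b.sum(),[ (C[b][:,0].min()+C[b][:,0].max())/2, np.ptp(C[b][:,0])],C[b].mean(0),np.percentile(C[b],[5,95],axis=0).round(1))
A=np.c_[C[b][:,0],np.ones(b.sum())];print("face yaw",np.degrees(np.arctan(np.linalg.lstsq(A,C[b][:,1],rcond=None)[0][0])))
for r in range(217,231):
    xs=np.nonzero(b[r])[0]
    if len(xs):
        zz=Z[r,xs].mean(); print(r,xs.min(),xs.max(),C[r,xs].mean(0).round(1))
c=near&(Z>164)&(Z<180)&(y>200)
ct=np.argwhere(c)[:,::-1]
q=np.array([P("scene",a,bb,z=172)[:2] for a,bb in ct],np.float32)
print("collar",len(q),cv2.minEnclosingCircle(q))
# boss in frame c, same camera, before
D=np.load("pics/scenec.npz");d=D['d'];C=cloud("scene",d);Z=C[...,2]
m=(np.hypot(x-268,y-245)<30)&(Z>70)&(Z<102)&(C[...,1]>30); 
print("boss x mid by rows")
for r in range(240,256):
    xs=np.nonzero((np.hypot(x-268,y-245)<40)[r]&(Z[r]>80)&(Z[r]<103)&(np.hypot(C[r,:,0]-440,C[r,:,1]-34)<33))[0]
    if len(xs): print(r,xs.min(),xs.max(),(C[r,xs.min()].round(1)),C[r,xs.max()].round(1))
E
```

```text
blade 91 [np.float64(442.17480612926227), np.float64(21.312929220507954)] [442.02330906  34.05454997 141.29894937] [[432.9  31.4 129.9]
 [451.6  36.8 152.3]]
face yaw 3.5897867655969296
218 264 272 [442.9  32.8 152.3]
219 264 272 [442.5  33.5 150.2]
220 264 272 [442.2  34.2 148.1]
221 264 272 [441.9  35.  146.1]
222 264 272 [442.1  34.5 143.1]
223 264 272 [442.4  33.9 140. ]
224 264 272 [442.6  33.7 137.2]
225 264 272 [442.4  34.1 134.9]
226 264 272 [442.4  34.1 132.2]
227 265 272 [440.4  34.7 130.5]
228 268 272 [436.3  34.9 129.1]
collar 173 ((442.16876220703125, 34.43121337890625), 26.6041259765625)
boss x mid by rows
240 257 282 [462.8  49.1  97.9] [414.6  20.2  93.9]
241 256 282 [464.4  51.   95.9] [414.8  19.6  90.7]
242 256 282 [463.4  52.9  94.7] [414.5  20.4  88.5]
243 256 282 [463.6  52.7  91.8] [415.2  18.8  84.5]
244 256 282 [464.7  50.8  87.4] [415.1  18.8  81.8]
245 256 282 [465.   50.3  84.3] [413.7  21.9  81.5]
246 256 282 [463.5  53.2  83.8] [412.2  25.3  81.4]
247 256 281 [461.9  56.3  83.7] [412.8  29.3  81. ]
248 256 281 [459.8  60.4  84.2] [411.7  31.7  80.2]
249 258 279 [454.9  60.2  82.9] [413.1  39.3  82.1]
250 258 278 [454.4  61.3  81. ] [413.6  43.6  82. ]
251 261 277 [445.   65.   83.7] [414.3  47.2  81.5]
252 265 274 [437.6  60.1  80. ] [418.4  54.1  82. ]
253 267 274 [431.1  63.3  81.5] [417.9  55.1  80.1]
```

>>> carry_out(
  deltas=[
    [[0.04,0.14,0],0,0],
    [[0,0,1],0,0],
    [[0,0,1],0,0],
    [[0,0,0.8],0,0],
    [[0,0,0.4],0,0],
    [[0,0,0],0,0],
    [[0,0,0],0,0],
  ],
)

```text
clock: 19.58
eef_pos: [440.9, 34.1, 170.2]
eef_rot: [3.142, -0.001, -3.054]
wrist_force: [-0.9, -0.4, -1.4]
finger_gap: 9.7
```

>>> carry_out(
  deltas=[
    [[0,0,0.2],0,0],
    [[0,0,0.2],0,0],
    [[0,0,0.2],0,0],
    [[0,0,0.2],0,0],
    [[0,0,0],0,0],
  ],
)

```text
clock: 20.0
eef_pos: [440.8, 34.2, 162.1]
eef_rot: [3.142, -0.0, -3.054]
wrist_force: [-0.6, 0.0, -0.0]
finger_gap: 9.8
```

Tip is at the slot mouth with no contact yet. Stepping on.

>>> carry_out(
  deltas=[
    [[0,0,0.15],0,0],
    [[0,0,0.15],0,0],
    [[0,0,0.15],0,0],
    [[0,0,0],0,0],
  ],
)

```text
clock: 20.33
eef_pos: [441.2, 33.8, 158.0]
eef_rot: [-3.141, 0.001, -3.054]
wrist_force: [1.4, -4.2, -0.1]
finger_gap: 9.8
```

>>> carry_out(
  deltas=[
    [[0,0,0.15],0,0],
    [[0,0,0.15],0,0],
    [[0,0,0],0,0],
  ],
)

```text
clock: 20.58
eef_pos: [441.0, 33.6, 155.0]
eef_rot: [-3.14, 0.0, -3.054]
wrist_force: [-0.0, -6.9, 2.5]
finger_gap: 10.0
```

>>> carry_out(
  deltas=[
    [[0,-0.1,0],0,0],
    [[0,0,0],0,0],
    [[0,0,0.2],0,0],
    [[0,0,0.2],0,0],
    [[0,0,0.2],0,0],
    [[0,0,0],0,0],
  ],
)

```text
clock: 21.08
eef_pos: [440.8, 33.2, 148.4]
eef_rot: [3.142, -0.001, -3.054]
wrist_force: [1.2, -2.2, -2.6]
finger_gap: 9.5
```

>>> carry_out(
  deltas=[
    [[0,-0.03,0.2],0,0],
    [[0,0,0.2],0,0],
    [[0,0,0.2],0,0],
    [[0,0,0.2],0,0],
    [[0,0,0.2],0,0],
    [[0,0,0.2],0,0],
    [[0,0,0],0,0],
    [[0,0,0],0,0],
  ],
)

```text
clock: 21.75
eef_pos: [441.0, 33.0, 136.9]
eef_rot: [3.141, -0.0, -3.054]
wrist_force: [-2.4, 0.7, 3.0]
finger_gap: 9.8
```

>>> carry_out(
  deltas=[
    [[0,0,0.1],0,0],
    [[0,0,0.1],0,0],
    [[0,0,0],0,0],
    [[0,0,0],0,0],
  ],
)

```text
clock: 22.08
eef_pos: [441.0, 33.0, 135.1]
eef_rot: [3.141, 0.0, -3.054]
wrist_force: [-1.1, 1.3, 4.7]
finger_gap: 9.4
```

>>> carry_out(
  deltas=[
    [[0,0,0.1],0,0],
    [[0,0,0.1],0,0],
    [[0,0,0],0,0],
    [[0,0,0],0,0],
  ],
)

```text
clock: 22.42
eef_pos: [441.1, 33.0, 133.1]
eef_rot: [3.141, 0.0, -3.054]
wrist_force: [-2.3, 1.7, 5.0]
finger_gap: 9.7
```

```bash
python3 snap.py g scene 200 150 330 270
```

```text
22.4667 [441.   32.9 133.1] [ 3.141  0.    -3.054] [-2.3  0.5  5. ] 9.762787937985832
```

View pics/sceneg.png

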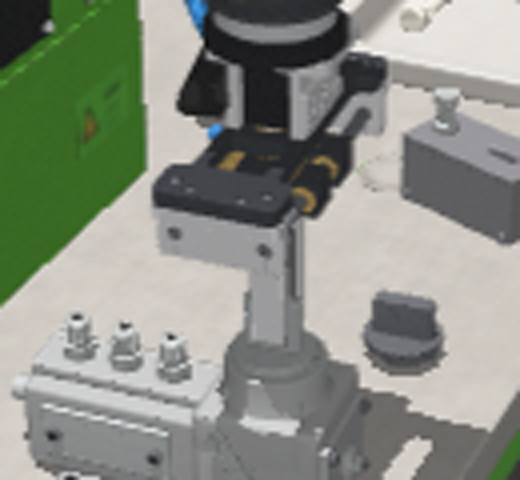

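The collar is almost on the rim. I'll keep pressing until the contact force rises.

>>> carry_out(
  deltas=[
    [[0,0,0.1],0,0],
    [[0,0,0],0,0],
    [[0,0,0],0,0],
  ],
)

```text
clock: 22.72
eef_pos: [441.1, 32.9, 132.5]
eef_rot: [3.142, 0.0, -3.054]
wrist_force: [-4.7, 0.7, 11.5]
finger_gap: 9.6
```

>>> carry_out(
  deltas=[
    [[0,0,0.05],0,0],
    [[0,0,0],0,0],
    [[0,0,0],0,0],
  ],
)

```text
clock: 22.97
eef_pos: [441.1, 32.9, 132.5]
eef_rot: [3.142, 0.001, -3.054]
wrist_force: [-9.0, 0.6, 19.0]
finger_gap: 9.6
```

>>> carry_out(
  deltas=[
    [[0.05,0,0],0,0],
    [[0,0,0],0,0],
    [[0,0,0],0,0],
    [[0,0,0],0,0],
    [[0,0,0],0,0],
    [[0,0,0],0,0],
  ],
)

```text
clock: 23.47
eef_pos: [441.0, 32.9, 132.4]
eef_rot: [3.142, 0.002, -3.054]
wrist_force: [-5.0, 1.8, 15.4]
finger_gap: 9.6
```

```bash
python3 snap.py h scene 200 150 330 270; python3 - <<'E'
from m import *
D=np.load("pics/sceneh.npz");C=cloud("scene",D['d']);Z=C[...,2]
y,x=np.mgrid[:420,:560]
n=(np.hypot(x-268,y-240)<25)&(np.hypot(C[...,0]-440,C[...,1]-34)<28)&(Z>90)&(Z<115)
h,e=np.histogram(Z[n],bins=range(90,116));print(h)
c0=np.load("pics/scene0.npz");C0=cloud("scene",c0['d'])
m=(abs(C[...,0]-430)<40)&(abs(C[...,1]+131)<40)&(Z>8)
print("cap",C[m].mean(0).round(1),np.percentile(Z[m],[50,98]).round(1))
E
```

```text
23.5167 [441.   32.9 132.5] [ 3.142e+00  2.000e-03 -3.054e+00] [-5.6  0.8 15.8] 9.411763617518005
[ 5  6  7  8  4  9 20 23 24 16 15 11 15 24 44 24 11  3  1  5  2  4  2  3
  3]
cap [ 428.4 -122.7   24.2] [20.6 42.8]
```

View pics/sceneh.png

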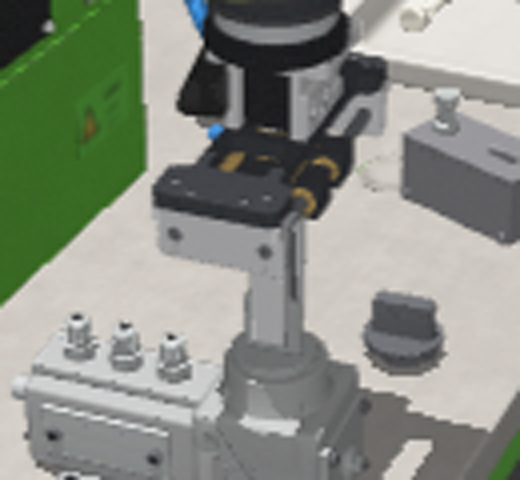

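The collar top reads 104.4 mm in the scene camera. That camera read 104.0 mm for the cap flange when it lay on the rim, so the collar is seated. The cap is upright, and the push of about 15 N is well above the 7 N spring.

```bash
python3 -c "
from cell import workorder,manip
print(workorder.sign_off()); s=manip.read_state(); print(s['clock'],s['eef_pos'],s['wrist_force'],s['finger_gap'])"
```

```text
the job is handed in; nothing more can be done
None
the job is handed in; nothing more can be done
```

I turned the cap about 56° anticlockwise, lifted it out and stood it upright on the bench, then let go. I then took the key from the block, passed its blade through the slot and pressed it down until the collar met the rim. I handed the job in at about 23.5 s, with the grip set to 50 N and the arm still pushing down. The sign-off reports no verdict.

**Last checks:**
- **Key seated:** it stopped hard at TCP height 132.5 mm, against about 133 mm expected. The camera put the collar at the height where it had read the cap's flange on the rim. The vertical push was about 15 N, against a spring of about 7 N.
- **Key held:** the finger gap was 9.4 to 9.6 mm on the 10 mm tab, tool tilt was 0.002 rad, and yaw was 185°, in line with the pump's measured 5° after a half turn.
- **Cap:** upright on the bench with its bar top at about 43 mm.
- **Other things:** the plug gauge was still in the block in the last picture. I made no deliberate contact with the fitting, marker or punch, but did not measure them again.

**What disagreed or was not checked:**
- I stopped turning the cap about 2° short of the hard stop. The lugs were already free, and it lifted without resistance.
- The two cameras and the slot measurement differed by 2 to 3 mm on where the port is. The blade entered anyway and I corrected by feel.
- A sideways force of about 5 N along x remained at the end.
- I could not read the plunger's travel directly; it is inferred from the collar being on the rim.

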